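Fit the square-bored handle on the fuse holder's shaft and turn it in line

ROBOT

A 7-joint arm with a two-finger parallel gripper is mounted at the origin on the work surface. World frame = base frame: x ahead of the robot, y to its left, z up, the work surface at z = 0. Lengths are in m, angles in degrees, forces in N, time in s.
With the tool pointing down it reaches from about 0.425 to 0.825 m from the base axis. Payload 3.6 kg.
Tool frame: the origin (TCP) lies between the finger pads; the fingertips stand 8 mm ahead of it and the grasp point (between the pads) lies 11 mm behind it; z points along the fingers, y is the line along which they close (so a half turn about z gives the same grasp; the last joint's range is limited). The gripper opens to 93 mm and grips with 3 to 60 N. Pads are 15 mm wide; open, the fingers measure 128 mm over their backs; the gripper's body (75 mm by 188 mm) begins 65 mm behind the grasp point.
Start: joints at [-76.175, 35.231, -0.722, 81.555, 0.464, 63.22, -2.315], TCP at [0.172, 0.627, 0.227] pointing down, gripper open.
Joint ranges: [-178.69, 178.69], [-17.37, 117.87], [-77.05, 75.6], [15.02, 138.74], [-78.02, 258.01], [0.78, 113.62], [-162.83, 162.83]. Speed limits (degrees/s): [159.86, 159.86, 180, 180, 180, 180, 180].

INTERFACE

Orientations are given as [roll, pitch, yaw] about the fixed x, y, z axes, in that order (R = Rz(yaw) Ry(pitch) Rx(roll)).
In Python, from bench import env, camera, camera_model gives the robot as it stands.
- The arm moves only by the tool step_arm, never from a script. Its argument "plan" is a list of rows, each an object with "slide": the shift along the tool's x, y, z in cm, a list of three; "rot": the turn, a rotation vector about the tool's x, y, z in degrees, a list of three; "claw": the opening, from 0 (shut) to 1 (fully open). A call has exactly 10 rows; each row is the pose to reach, as a shift and turn from the pose commanded when the call began, along the tool's axes at that moment; what a row does not reach only later rows make up. A row lasts 1/10 s, in which the tool goes at most 50 mm and 8.59 degrees, less where a joint would pass 70% of its speed; a pose out of reach is approached as far as the arm can. A call with a gripper value outside its range is refused whole. The fingers move at their own pace and stop on an object; "squeeze" is the grip in N (left out, the last holds). Time passes only in rows, so rows that repeat a pose let the fingers close, or fill a call up. It gives the time, the measured TCP pose, the force, the opening and the grip force at its end, in the units of the state.
- env.state(): the state, without advancing time (a new reading comes with each control period).
- camera(name): name is "scene" or "top" or "wrist"; returns the picture (384x512x3 uint8, blue, green, red); there is no depth.
- camera_model(name): a dict with "fx", "fy", "cx", "cy" (pixels), "dist_coeffs" ([k1, k2, p1, p2, k3] as OpenCV has them; the pictures are not rectified), "R" (3x3) and "t" (3): a world point X has camera coordinates R X + t. Camera axes: x right, y down, z forward; pixel columns grow to the right and rows downward; lengths in m; the calibration is good to about 2 mm. A picture is of the moment at which its call begins: read the wrist's pose just before it. camera_model takes no time and is no camera call; for the wrist camera it gives the pose at the moment of the call.
- env.finish_job(): hands the job in; it is judged then, once.
The state is a dict: "clock": time; "joint_pos": joint angles; "qd": joint speeds; "tau": joint torques, N m; "tool_pos": TCP position; "tcp_rot": TCP orientation; "wrist_force": force on the tool from outside, world axes, zero at the start; "ft_torque": the same for the moment, N m; "grip_width": finger opening in m; "grip_force": force on a finger pad.
Only numpy, scipy, OpenCV 4.12 (cv2) and the standard library are available. Lean on these libraries where they do the work, as an engineer would, in place of code of your own. Each camera call takes 0.05 s, during which the arm holds its last target. There are 200 camera calls.

TASK

Fit the loose black bar handle, bore down, onto the steel square shaft of the grey fuse holder body until it is fully home, feeling for the shaft's angle with a light push (under 60 N), and only then turn handle and shaft together until the bar lies along the length of the body. Let go of the handle and draw clear; leave the fuses, puller, busbar, screwdriver and tin where they lie.

Things in the scene. Friction and masses are not known exactly. Their poses are not given: they have to be found in the camera images.
- holder: Grey nylon fuse holder body, fixed, 170 mm long (x axis), 76 mm wide (y), origin at the centre of its underside, z up. In its middle a flat round boss 64 mm across, top 45 mm above the bench; the ends beyond x = 59 mm rise to 55 mm. From the boss a steel square shaft, 22 mm across flats, stands up 28 mm.
- boss_top (a point): Centre of the flat boss top, at the foot of the shaft, 45 mm above the bench: here the handle's underside seats. The shaft turns stiffly (0.12 N m) about the vertical between two stops; 3 degrees before either stop its flats are square to the body.
- shaft_top (a point): Centre of the shaft's flat top, on its turning axis, 73 mm above the bench. Axes are the holder body's and do not turn with the shaft. At the start the shaft's flats stand 20 to 70 degrees counter-clockwise (seen from above) off the body's x; this angle is not given as a reading: find it by touch (press lightly, lift, turn 4 degrees, press again) or see it.
- handle: Loose black bakelite handle standing bore down, 0.2 to 0.3 kg. Origin at the centre of its underside (the bore's mouth), z up, x along the bar. Hub 52 by 52 mm, 40 mm high; on it a bar 130 mm long (x), 18 mm wide (y), from 40 to 70 mm above the underside.
- handle_grip (a point): Middle of the bar, 55 mm above the handle's underside: pinch the bar's 18 mm width here from above, fingertips staying above the hub's top (40 mm).
- handle_bore (a point): Centre of the bore's mouth, at the handle's underside. The square bore is 24 mm across flats (1 mm play each side), 30 mm deep, with a 1 mm chamfer, its flats parallel to the handle's x and y. It goes on in any of four ways; each can then be turned in line, in one direction or the other.
- fuse_a: Ceramic cylindrical fuse with silver end caps, 100 mm long (x), 30 mm diameter, lying nearest the robot; origin under its middle. Bystander.
- fuse_b: A second such fuse, lying between the handle and the holder body, 100 by 30 mm; origin under its middle. Bystander.
- busbar: Brass busbar offcut, 120 (x) by 40 by 8 mm, lying flat; origin under its middle. Bystander.
- puller: Black bakelite fuse puller lying flat, 140 mm long (x), 58 mm wide at its two-pronged jaw at +x, 20 mm thick; origin under its middle. Bystander.
- screwdriver: Screwdriver lying along its x, 180 mm long, handle to -x. Bystander.
- tin: Closed steel tin, 60 mm diameter, 70 mm high; origin under its middle. Bystander.

How it is judged:
By the outcome, as a careful person would: the job done as asked, in the order asked, and still so for the second after the job is handed in, with the robot touching nothing.
It also fails if it takes over 54 s, if anything falls off the work surface, if the arm or the gripper's body presses on something with over 40 N, if the wrist force passes 120 N, or if a joint passes its speed limit or range.

## Working session

There is one attempt and no reset: what is moved stays moved. The work goes in short steps, Python scripts to look and compute and a tool call to move; the robot and the scene stay as the last step left them, time stands still between calls to the robot, and variables do not carry over. Pictures are saved under pics/ and viewed, at most 10 in all, crops included, and the job is handed in when it is done.

Besides the shell and the picture viewer there is one more tool, called after "Call:" in YAML: its name, and indented under it one key for each argument. step_arm: Moves the arm, as the interface text tells. Its arguments: {"type":"object","properties":{"plan":{"type":"array","items":{"type":"object","properties":{"slide":{"type":"array","items":{"type":"number"}},"rot":{"type":"array","items":{"type":"number"}},"claw":{"type":"number"}}}},"squeeze":{"type":"number"}},"required":["plan"]}

```bash
mkdir -p pics; python3 - <<'E'
from bench import env,camera,camera_model
import cv2,numpy as np
print(env.state())
a=camera("scene");b=camera("top")
cv2.imwrite("pics/s0.png",a);cv2.imwrite("pics/t0.png",b)
cv2.imwrite("pics/t0v.png",cv2.resize(b,(800,600),interpolation=cv2.INTER_CUBIC))
for n in("scene","top","wrist"):
  m=camera_model(n);R=np.array(m["R"]);print(n,m["fx"],m["fy"],m["cx"],m["cy"],m["dist_coeffs"],"C",-R.T@np.array(m["t"]),R.round(3).tolist())
E
```

```text
{'clock': 0.0, 'joint_pos': array([-76.17546881,  35.28883621,  -0.72181342,  81.63798805,
         0.46617178,  63.2206376 ,  -2.31471753]), 'qd': array([-0.07620092,  0.0190701 ,  0.07175741,  0.10747144,  0.01749497,
        0.02584586,  0.01693347]), 'tau': array([-2.17933029e-05, -4.58924174e+01,  2.08778959e-01, -1.65742457e+01,
       -6.11043675e-02,  2.05076742e-02,  2.40013014e-04]), 'tool_pos': array([0.17179672, 0.62610263, 0.22550519]), 'tcp_rot': array([-1.79855517e+02,  4.49772528e-03,  1.64661039e+02]), 'wrist_force': array([ 0.22693553,  0.00768646, -0.48776335]), 'ft_torque': array([ 0.00503033, -0.00647641,  0.00237271]), 'grip_force': 0.0, 'grip_width': 0.09269063927764046}
scene 429.90182418434773 429.90182418434773 253.88387745083438 198.98099479380926 [0.02827994 0.         0.         0.         0.        ] C [ 1.19474369 -0.27538585  1.1191737 ] [[0.313, 0.95, 0.017], [0.808, -0.257, -0.53], [-0.499, 0.179, -0.848]]
top 360.9068774405284 360.9068774405284 255.51090224575265 197.4831575109022 [-0.03515884  0.          0.          0.          0.        ] C [ 0.37144525 -0.05939165  1.12298655] [[-0.171, -0.985, -0.005], [-0.964, 0.168, -0.205], [0.203, -0.03, -0.979]]
wrist 265.6607572071574 265.6607572071574 253.007242507112 191.5585580748673 [-0.03555905  0.          0.          0.          0.        ] C [0.09956448 0.64605034 0.38315464] [[0.264, 0.965, -0.003], [0.928, -0.253, 0.272], [0.262, -0.074, -0.962]]
```

View pics/t0v.png

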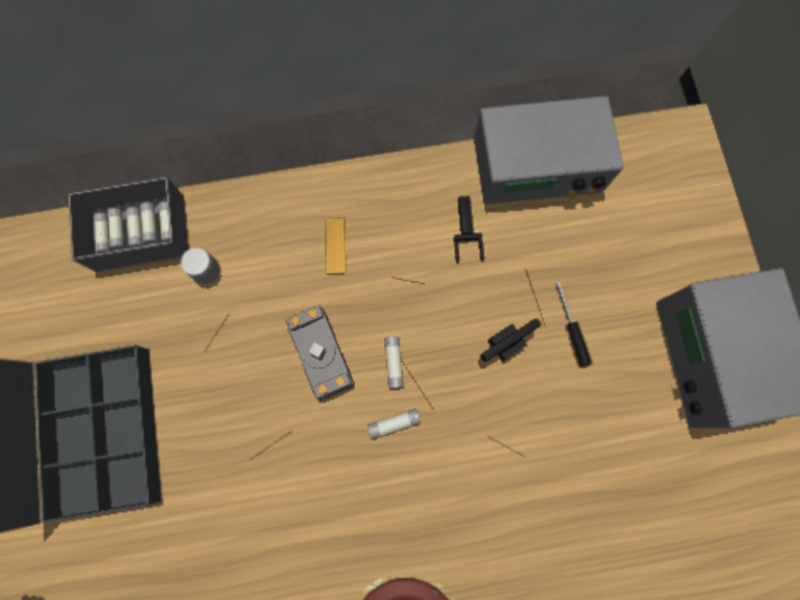

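View pics/s0.png

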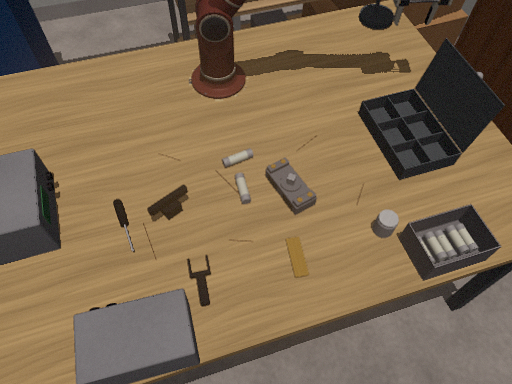

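The top view shows the holder at about (320,352) with the shaft's pale top at (317,350), and the handle bar running from (481,358) to (540,323), in the 800 px picture. Fuse B lies between them at (394,362). The scene view agrees. Next I measure these with masks.

```bash
cat >h.py <<'E'
import cv2,numpy as np
from bench import env,camera,camera_model
def ray(n,p,m=None):
    m=m or camera_model(n);K=np.array([[m["fx"],0,m["cx"]],[0,m["fy"],m["cy"]],[0,0,1]])
    R=np.array(m["R"]);u=cv2.undistortPoints(np.array(p,float).reshape(-1,1,2),K,np.array(m["dist_coeffs"])).reshape(-1,2)
    return -R.T@np.array(m["t"]),np.c_[u,np.ones(len(u))]@R
def onz(n,p,z,m=None):
    C,d=ray(n,p,m);return C+d*((z-C[2])/d[:,2])[:,None]
def proj(n,X,m=None):
    m=m or camera_model(n);K=np.array([[m["fx"],0,m["cx"]],[0,m["fy"],m["cy"]],[0,0,1]])
    return cv2.projectPoints(np.array(X,float).reshape(-1,1,3),cv2.Rodrigues(np.array(m["R"]))[0],np.array(m["t"]),K,np.array(m["dist_coeffs"]))[0].reshape(-1,2)
E
python3 - <<'E'
from h import *
a=cv2.imread("pics/s0.png");b=cv2.imread("pics/t0.png")
print("tcp",proj("scene",[.172,.627,.227]),proj("top",[.172,.627,.227]))
for n,im,c,hc in(("top",b,(203,224),(326,218)),("scene",a,(291,178),(170,202))):
  g=im.max(2).astype(int)
  x,y=c;w=g[y-9:y+10,x-9:x+10];mk=np.uint8(w>(180 if n=="top" else 150))
  k,l,s,ce=cv2.connectedComponentsWithStats(mk)
  for i in range(1,k): 
    p=ce[i]+[x-9,y-9];print(n,"shaft",s[i],p,onz(n,p,.073))
    if s[i][4]>15: print(cv2.minAreaRect(np.argwhere(l==i)[:,::-1].astype(np.float32)))
A=b[190:260,175:245];B=b[195:245,295:355];C=a[150:220,255:325];D=a[175:225,140:200]
f=lambda i:cv2.resize(i,(400,300),interpolation=cv2.INTER_CUBIC)
cv2.imwrite("pics/c1.png",np.vstack([np.hstack([f(A),f(B)]),np.hstack([f(C),f(D)])]))
E
```

```text
tcp [[412.26845649  20.95404917]] [[-16.8047522  407.42306468]]
top shaft [ 4  5  9  8 46] [201.82608696 223.32608696] [[0.53998519 0.07700385 0.073     ]]
((7.90000057220459, 8.200000762939453), (6.260990142822266, 6.7082037925720215), 26.56505012512207)
scene shaft [12  0  7  8 30] [298.1 171.3] [[0.52709611 0.10249059 0.073     ]]
((15.0, 3.5), (7.0, 6.0), 90.0)
scene shaft [7 5 2 3 3] [289.66666667 175.        ] [[0.53211534 0.07358075 0.073     ]]
scene shaft [12  7  1  2  2] [294.  176.5] [[0.54111136 0.08393597 0.073     ]]
scene shaft [7 9 2 1 2] [289.5 178. ] [[0.54213322 0.06925276 0.073     ]]
scene shaft [10  9  2  2  3] [292.33333333 178.66666667] [[0.54692331 0.07640853 0.073     ]]
```

View pics/c1.png

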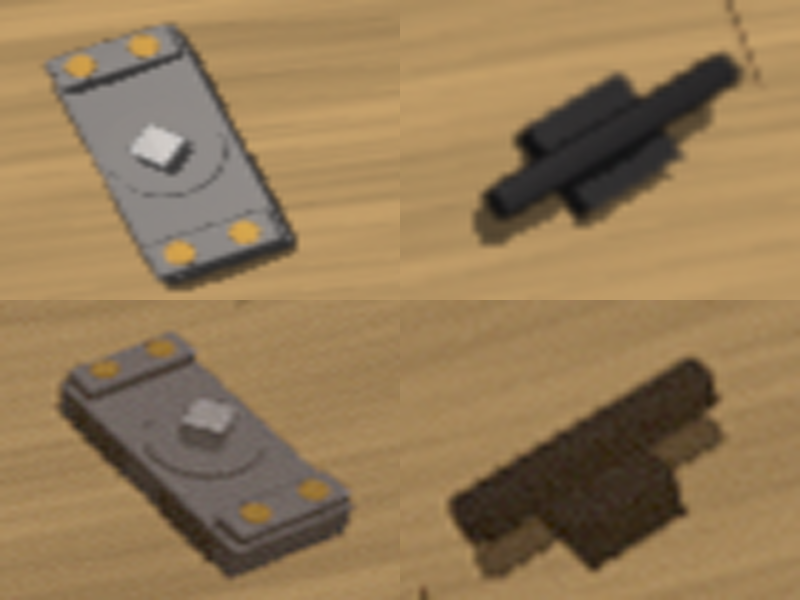

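The crops show the pale shaft top, four brass screws for the body axis, and the bar ends at about (309,227) and (344,206) in the raw top picture.

```bash
python3 - <<'E'
from h import *
b=cv2.imread("pics/t0.png");a=cv2.imread("pics/s0.png")
for n,im,(x0,y0,x1,y1) in(("top",b,(175,190,245,260)),("scene",a,(255,150,325,220))):
  h=cv2.cvtColor(im,cv2.COLOR_BGR2HSV)[y0:y1,x0:x1]
  g=cv2.cvtColor(im,cv2.COLOR_BGR2HSV)[y0:y1,x0:x1]
  mk=np.uint8((h[...,1]>130)&(h[...,0]>12)&(h[...,0]<25))
  k,l,s,ce=cv2.connectedComponentsWithStats(mk)
  i=[i for i in range(1,k) if 6<s[i][4]<60]
  P=onz(n,ce[i]+[x0,y0],.055);print(n,s[i][:,4],P.round(4).tolist(),P.mean(0))
e=onz("top",[[309.2,227.5],[343.7,206.3]],.07);print("bar top",e,e.mean(0),np.linalg.norm(e[1]-e[0]),np.degrees(np.arctan2(*(e[1]-e[0])[1::-1])))
# scene bar ends: crop D x/6.67,y/6
q=[[140+(455-400)/6.67,175+(495-300)/6],[140+(700-400)/6.67,175+(360-300)/6]]
e=onz("scene",q,.07);print(e,e.mean(0),np.linalg.norm(e[1]-e[0]),np.degrees(np.arctan2(*(e[1]-e[0])[1::-1])))
E
```

```text
top [18 17 18 17] [[0.614, 0.0757, 0.055], [0.6048, 0.1108, 0.055], [0.4746, 0.043, 0.055], [0.4666, 0.0775, 0.055]] [0.53998968 0.07672691 0.055     ]
scene [11 12 14 15] [[0.4643, 0.0777, 0.055], [0.4732, 0.0424, 0.055], [0.6024, 0.1111, 0.055], [0.6104, 0.0758, 0.055]] [0.53757791 0.07673449 0.055     ]
bar top [[ 0.47431698 -0.23113659  0.07      ]
 [ 0.51860122 -0.34478094  0.07      ]] [ 0.4964591  -0.28795877  0.07      ] 0.1219677456669325 -68.71043303668151
[[ 0.51433329 -0.34689637  0.07      ]
 [ 0.47096726 -0.23069344  0.07      ]] [ 0.49265027 -0.28879491  0.07      ] 0.12403117384946209 110.46518464310341
```

Call:
step_arm:
  plan:
    - {"slide": [-3, -2.6, 0], "rot": [0, 0, 3], "claw": 1}
    - {"slide": [-6.5, -5.6, 0], "rot": [0, 0, 7], "claw": 1}
    - {"slide": [-10, -8.7, 0], "rot": [0, 0, 11], "claw": 1}
    - {"slide": [-13.5, -11.7, 0], "rot": [0, 0, 15], "claw": 1}
    - {"slide": [-17, -14.7, 0], "rot": [0, 0, 19], "claw": 1}
    - {"slide": [-20.5, -17.8, 0], "rot": [0, 0, 23], "claw": 1}
    - {"slide": [-24, -20.8, 0], "rot": [0, 0, 27], "claw": 1}
    - {"slide": [-27.5, -23.8, 0], "rot": [0, 0, 31], "claw": 1}
    - {"slide": [-31, -26.9, 0], "rot": [0, 0, 35], "claw": 1}
    - {"slide": [-34.5, -29.9, 0], "rot": [0, 0, 39], "claw": 1}

```text
clock: 1.1
tool_pos: [0.426, 0.2453, 0.2265]
tcp_rot: [-180.0, -0.0, 125.5]
wrist_force: [0.6, 0.4, -0.0]
grip_width: 0.093
grip_force: 0.0
```

Call:
step_arm:
  plan:
    - {"slide": [-3.5, -0.1, 0], "rot": [0, 0, 3], "claw": 1}
    - {"slide": [-7, -0.3, 0], "rot": [0, 0, 6], "claw": 1}
    - {"slide": [-10.5, -0.4, 0], "rot": [0, 0, 9], "claw": 1}
    - {"slide": [-14, -0.5, 0], "rot": [0, 0, 12], "claw": 1}
    - {"slide": [-17.5, -0.6, 0], "rot": [0, 0, 15], "claw": 1}
    - {"slide": [-19.5, -0.7, 0], "rot": [0, 0, 15], "claw": 1}
    - {"slide": [-20.5, -0.8, 0], "rot": [0, 0, 15], "claw": 1}
    - {"slide": [-20.5, -0.8, 0], "rot": [0, 0, 15], "claw": 1}
    - {"slide": [-20.5, -0.8, 0], "rot": [0, 0, 15], "claw": 1}
    - {"slide": [-20.5, -0.8, 0], "rot": [0, 0, 15], "claw": 1}

```text
clock: 2.1
tool_pos: [0.5378, 0.0778, 0.2265]
tcp_rot: [-180.0, -0.1, 110.8]
wrist_force: [-0.3, 0.4, -0.2]
grip_width: 0.0929
grip_force: 0.0
```

```bash
python3 - <<'E'
from h import *
import json
m=camera_model("wrist");a=camera("wrist");cv2.imwrite("pics/w1.png",a)
json.dump({k:np.array(v).tolist() for k,v in m.items()},open("w1.json","w"))
s=env.state();print(s["tool_pos"],s["tcp_rot"],s["joint_pos"]);print(proj("wrist",[.539,.0767,.073],m))
E
```

```text
[0.53790756 0.07770409 0.22657798] [-1.79980052e+02 -6.10099843e-02  1.10818251e+02] [-22.46160254  26.47347509  17.8857942   99.77961516  -9.6543097
  55.28088645  20.0082829 ]
[[253.37516368 182.3819699 ]]
```

View pics/w1.png

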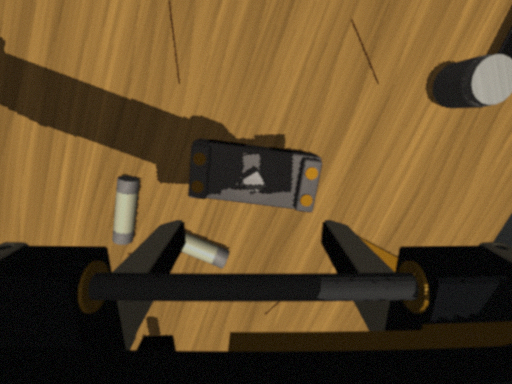

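The wrist view shows the holder at (255,175), half in the gripper's shadow, with the shaft near (253,175). I enlarge that part.

```bash
python3 - <<'E'
from h import *
a=cv2.imread("pics/w1.png")
c=a[152:202,225:285].astype(float)
c=255*np.clip(c/255,0,1)**.45
cv2.imwrite("pics/w1c.png",cv2.resize(np.uint8(c),(720,600),interpolation=cv2.INTER_CUBIC))
E
```

```text
(no output)
```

View pics/w1c.png

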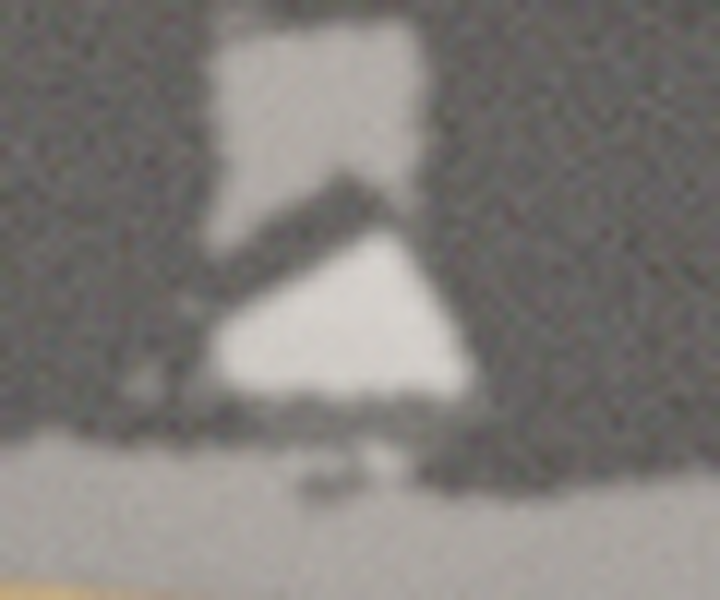

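The enlarged view shows the lit part of the shaft top. Its apex is at raw (256.5,171.2), with edges going to (242.1,179.1) and (265,184.9).

```bash
python3 - <<'E'
from h import *
import json
m=json.load(open("w1.json"))
L,T,R=onz("wrist",[[242.1,179.1],[256.5,171.2],[265,184.9]],.073,m)
for p in(L,R):
  d=p-T;print(np.linalg.norm(d),np.degrees(np.arctan2(d[1],d[0])))
u=(L-T)/np.linalg.norm(L-T);v=(R-T)/np.linalg.norm(R-T);print("centre",T+.011*(u+v),T)
a=cv2.imread("pics/w1.png");h=cv2.cvtColor(a,cv2.COLOR_BGR2HSV)[130:220,180:330]
mk=np.uint8((h[...,1]>130)&(h[...,0]>12)&(h[...,0]<25)&(h[...,2]>40))
k,l,s,ce=cv2.connectedComponentsWithStats(mk)
i=[i for i in range(1,k) if 60<s[i][4]<300 and s[i][2]<22]
print(s[i],onz("wrist",ce[i]+[180,130],.055,m))
g=np.float32([[0,0]])
# same estimate in top picture: fit shaft-top rect orientation with subpixel upsample
b=cv2.imread("pics/t0.png").max(2)[214:234,192:212];B=cv2.resize(b,None,fx=16,fy=16,interpolation=cv2.INTER_CUBIC)
c=max(cv2.findContours(np.uint8(B>165),0,1)[0],key=cv2.contourArea)
q=(cv2.boxPoints(cv2.minAreaRect(c))+.5)/16-.5+[192,214];P=onz("top",q,.073)
print(P.mean(0),[ (round(float(np.linalg.norm(P[(j+1)%4]-P[j])),4),round(float(np.degrees(np.arctan2(*(P[(j+1)%4]-P[j])[1::-1]))),1)) for j in range(4)])
E
```

```text
0.019782464186831612 -129.9001480782938
0.01975536139194151 -37.59425403566022
centre [0.53924775 0.0756877  0.073     ] [0.53758786 0.09083723 0.073     ]
[[ 13  23  13  13 127]
 [125  37  13  13 130]
 [ 11  51  13  12 120]
 [120  64  13  12 117]] [[0.46646354 0.0770188  0.055     ]
 [0.60449801 0.1100344  0.055     ]
 [0.47459891 0.04176905 0.055     ]
 [0.6128394  0.07499074 0.055     ]]
[0.5404994  0.07691039 0.073     ] [(0.022, -37.5), (0.0213, -128.8), (0.022, 142.3), (0.0212, 51.3)]
```

Call:
step_arm:
  plan:
    - {"slide": [-3, -1.5, 0], "rot": [0, 0, 0], "claw": 1}
    - {"slide": [-7, -3.6, 0], "rot": [0, 0, 0], "claw": 1}
    - {"slide": [-11.2, -5.8, 0.5], "rot": [0, 0, 0], "claw": 1}
    - {"slide": [-15.4, -8, 1], "rot": [0, 0, 0], "claw": 1}
    - {"slide": [-19.6, -10.2, 2], "rot": [0, 0, 0], "claw": 1}
    - {"slide": [-23.8, -12.4, 3], "rot": [0, 0, 0], "claw": 1}
    - {"slide": [-28, -14.6, 4], "rot": [0, 0, 0], "claw": 1}
    - {"slide": [-31, -16.2, 4.5], "rot": [0, 0, 0], "claw": 1}
    - {"slide": [-32.6, -17, 4.5], "rot": [0, 0, 0], "claw": 1}
    - {"slide": [-32.6, -17, 4.5], "rot": [0, 0, 0], "claw": 1}

```text
clock: 3.15
tool_pos: [0.4935, -0.2918, 0.1817]
tcp_rot: [-179.9, 0.1, 110.4]
wrist_force: [0.2, -0.1, -0.7]
grip_width: 0.0929
grip_force: 0.0
```

```bash
python3 - <<'E'
from h import *
import json
m=camera_model("wrist");a=camera("wrist");cv2.imwrite("pics/w2.png",a)
json.dump({k:np.array(v).tolist() for k,v in m.items()},open("w2.json","w"))
s=env.state();print(s["tool_pos"],s["tcp_rot"],s["joint_pos"])
c=255*(a/255)**.5
cv2.imwrite("pics/w2v.png",cv2.resize(np.uint8(c),(800,600),interpolation=cv2.INTER_CUBIC))
E
```

```text
[ 0.49444624 -0.28902151  0.18159411] [ 1.79996965e+02 -2.27155697e-02  1.10592616e+02] [ 16.52493714  31.97091398  18.23361329  98.4784765  -12.23886693
  51.52076658  60.42097597]
```

View pics/w2v.png

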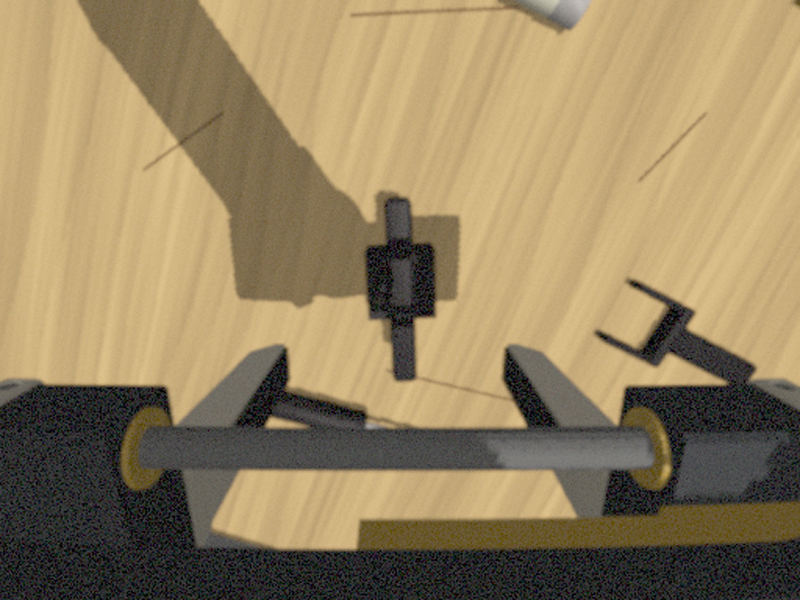

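The wrist view shows the bar from about (398,199) to (403,380) at 800 px scale, centred on the hub at (400,281). I measure the bar's edges on the plane of its top.

```bash
python3 - <<'E'
from h import *
import json
m=json.load(open("w2.json"));a=cv2.imread("pics/w2.png")
sat=cv2.cvtColor(a,cv2.COLOR_BGR2HSV)[...,1];mk=cv2.medianBlur(np.uint8((sat<70)*255),3)
cv2.imwrite("pics/w2m.png",mk)
def mid(y,cx):
  r=mk[y]>0;l=cx
  while r[l-1]:l-=1
  q=cx
  while r[q+1]:q+=1
  return (l+q)/2,q-l+1
F=[(mid(y,255)+(y,)) for y in range(132,150,3)];N=[(mid(y,257)+(y,)) for y in range(210,238,4)]
print(F,N)
P=onz("wrist",[[c,y] for c,w,y in F+N],.07,m)
vx,vy,x0,y0=cv2.fitLine(np.float32(P[:,:2]),cv2.DIST_HUBER,0,1e-4,1e-4).ravel();print("ang",np.degrees(np.arctan2(vy,vx)))
res=(P[:,0]-x0)*vy-(P[:,1]-y0)*vx;print((res*1e3).round(2))
col=mk[:,256]>0;ys=np.flatnonzero(col[120:250])+120;print(ys.min(),ys.max())
e=onz("wrist",[[254.7,ys.min()],[258,ys.max()+.0]],.07,m);print(e,e.mean(0),np.linalg.norm(e[0]-e[1]))
d=np.array([vx,vy]);c=np.array([x0,y0]);t=(e.mean(0)[:2]-c)@d;print("centre",c+t*d)
E
```

```text
[(254.5, 14, 132), (255.0, 13, 135), (254.5, 14, 138), (254.5, 14, 141), (255.5, 12, 144), (256.0, 13, 147)] [(256.0, 7, 210), (259.0, 9, 214), (257.0, 11, 218), (257.0, 1, 222), (260.0, 7, 226), (258.5, 10, 230), (259.0, 11, 234)]
ang -66.99633
[-0.02 -0.39  0.23  0.36 -0.51 -0.89  1.9  -1.15  1.2   1.39 -1.7   0.12
 -0.25]
129 241
[[ 0.47331632 -0.23228891  0.07      ]
 [ 0.51944181 -0.34485064  0.07      ]] [ 0.49637906 -0.28856977  0.07      ] 0.12164581516207512
centre [ 0.49676945 -0.28840403]
```

```bash
python3 - <<'E'
from h import *
import json
m=json.load(open("w2.json"));a=cv2.imread("pics/w2.png")
g=cv2.GaussianBlur(a[...,2],(3,3),0).astype(int)   # red: wood bright, black low
print([g[y,240:272].tolist() for y in (140,228)],g[122:134,255].tolist(),g[234:250,258].tolist())
pts=[]
for y in list(range(133,149,2))+list(range(208,239,2)):
  r=g[y,240:272]; t=48 if y<150 else 75
  i=np.flatnonzero(r<t)
  pts.append((240+(i.min()+i.max())/2,y,len(i)))
print(pts)
P=onz("wrist",[p[:2] for p in pts],.07,m)
vx,vy,x0,y0=cv2.fitLine(np.float32(P[:,:2]),cv2.DIST_HUBER,0,1e-4,1e-4).ravel();print("ang",np.degrees(np.arctan2(vy,vx)),x0,y0)
print((((P[:,0]-x0)*vy-(P[:,1]-y0)*vx)*1e3).round(1))
E
```

```text
[[108, 83, 69, 66, 62, 51, 36, 22, 16, 18, 21, 21, 23, 24, 25, 25, 27, 29, 30, 31, 28, 22, 23, 35, 51, 62, 65, 65, 64, 62, 61, 61], [173, 170, 166, 162, 160, 162, 167, 170, 166, 147, 109, 62, 27, 14, 13, 14, 13, 13, 15, 16, 16, 18, 18, 17, 26, 56, 101, 141, 166, 177, 183, 184]] [147, 130, 107, 78, 46, 22, 14, 17, 23, 26, 29, 29] [14, 14, 14, 15, 15, 13, 13, 17, 29, 61, 107, 145, 162, 167, 168, 170]
[(np.float64(253.0), 133, 17), (np.float64(253.0), 135, 17), (np.float64(254.0), 137, 17), (np.float64(254.5), 139, 18), (np.float64(254.5), 141, 18), (np.float64(254.5), 143, 18), (np.float64(255.0), 145, 19), (np.float64(255.0), 147, 19), (np.float64(255.0), 208, 19), (np.float64(255.5), 210, 18), (np.float64(255.0), 212, 19), (np.float64(256.0), 214, 19), (np.float64(256.0), 216, 19), (np.float64(257.0), 218, 17), (np.float64(257.5), 220, 16), (np.float64(258.0), 222, 15), (np.float64(258.0), 224, 15), (np.float64(258.0), 226, 15), (np.float64(258.0), 228, 15), (np.float64(258.0), 230, 15), (np.float64(258.0), 232, 15), (np.float64(258.0), 234, 15), (np.float64(258.0), 236, 15), (np.float64(258.0), 238, 15)]
ang -67.215096 0.49453264 -0.28522828
[ 0.9  1.   0.1 -0.4 -0.3 -0.2 -0.6 -0.6  2.   1.5  2.1  1.1  1.2  0.2
 -0.2 -0.7 -0.6 -0.5 -0.4 -0.3 -0.3 -0.2 -0.1 -0. ]
```

```bash
python3 - <<'E'
from h import *
import json
m=json.load(open("w2.json"))
P=onz("wrist",[[254.7,143],[258.2,230]],.07,m);d=P[1]-P[0];print(np.degrees(np.arctan2(d[1],d[0])))
e=onz("wrist",[[254,125.8],[258.6,243.2]],.07,m);print(e,e.mean(0),np.linalg.norm(e[0]-e[1]))
# hub top (z=.04) edges, red channel, along columns beside the bar
a=cv2.imread("pics/w2.png");g=cv2.GaussianBlur(a[...,2],(3,3),0).astype(int)
for c in (241,271): print(c,g[148:215,c].tolist())
s=env.state();print(s["tool_pos"],s["tcp_rot"])
E
```

```text
-67.11820097836319
[[ 0.47158687 -0.22964055  0.07      ]
 [ 0.52102829 -0.34714559  0.07      ]] [ 0.49630758 -0.28839307  0.07      ] 0.12748289949692893
241 [67, 67, 68, 68, 69, 68, 65, 58, 42, 22, 9, 3, 4, 6, 6, 6, 6, 3, 2, 3, 5, 6, 6, 6, 7, 5, 4, 5, 5, 3, 2, 4, 4, 4, 4, 4, 3, 3, 7, 8, 8, 8, 8, 8, 10, 12, 8, 4, 4, 5, 7, 12, 18, 21, 24, 41, 79, 122, 149, 159, 160, 158, 157, 157, 156, 156, 157]
271 [64, 63, 63, 65, 65, 61, 51, 34, 16, 8, 6, 6, 6, 5, 5, 5, 4, 5, 4, 4, 4, 5, 6, 3, 4, 7, 7, 7, 5, 3, 4, 4, 5, 6, 7, 7, 6, 6, 6, 5, 4, 5, 7, 8, 6, 5, 6, 7, 7, 5, 4, 3, 4, 12, 39, 87, 136, 165, 173, 174, 175, 177, 177, 174, 173, 172, 172]
[ 0.49444624 -0.28902151  0.18159411] [ 1.79996965e+02 -2.27155697e-02  1.10592616e+02]
```

```bash
python3 - <<'E'
from h import *
import json
m=json.load(open("w2.json"))
d=np.array([np.cos(np.radians(111.5)),np.sin(np.radians(111.5))])
for p,z,o in(([256,155.5],0,.026),([256,203.3],.04,-.026)):
  X=onz("wrist",[p],z,m)[0][:2];print(X,(X-[.4963,-.2884])@d-o)
E
```

```text
[ 0.48790893 -0.26565291] -0.0017603659985508772
[ 0.50554354 -0.31351   ] -0.0007505549694380199
```

Call:
step_arm:
  plan:
    - {"slide": [0, 0.2, 2], "rot": [0, 0, -0.5], "claw": 1}
    - {"slide": [-0.1, 0.2, 5], "rot": [0, 0, -0.5], "claw": 1}
    - {"slide": [-0.1, 0.2, 8], "rot": [0, 0, -0.5], "claw": 1}
    - {"slide": [-0.1, 0.2, 10.5], "rot": [0, 0, -0.5], "claw": 1}
    - {"slide": [-0.1, 0.2, 12], "rot": [0, 0, -0.5], "claw": 1}
    - {"slide": [-0.1, 0.2, 12.9], "rot": [0, 0, -0.5], "claw": 1}
    - {"slide": [-0.1, 0.2, 12.9], "rot": [0, 0, -0.5], "claw": 1}
    - {"slide": [-0.1, 0.2, 12.9], "rot": [0, 0, -0.5], "claw": 0.6}
    - {"slide": [-0.1, 0.2, 12.9], "rot": [0, 0, -0.5], "claw": 0.4}
    - {"slide": [-0.1, 0.2, 12.9], "rot": [0, 0, -0.5], "claw": 0.3}
  squeeze: 35

```text
clock: 4.2
tool_pos: [0.4974, -0.2895, 0.0536]
tcp_rot: [179.9, 0.1, 111.2]
wrist_force: [-0.7, -0.4, -1.0]
grip_width: 0.0734
grip_force: 0.0
```

Call:
step_arm:
  plan:
    - {"slide": [0, 0, 0], "claw": 0.25}
    - {"slide": [0, 0, 0], "claw": 0.2}
    - {"slide": [0, 0, 0], "claw": 0.15}
    - {"slide": [0, 0, 0], "claw": 0.1}
    - {"slide": [0, 0, 0], "claw": 0.1}
    - {"slide": [0, 0, 0], "claw": 0.1}
    - {"slide": [0, 0, 0], "claw": 0}
    - {"slide": [0, 0, 0], "claw": 0}
    - {"slide": [0, 0, 0], "claw": 0}
    - {"slide": [0, 0, 0], "claw": 0}
  squeeze: 35

```text
invalid input at $.plan[0]: expected keys slide, rot, claw
```

Call:
step_arm:
  plan:
    - {"slide": [0, 0, 0.1], "rot": [0, 0, 0], "claw": 0.4}
    - {"slide": [0, 0, 0.1], "rot": [0, 0, 0], "claw": 0.3}
    - {"slide": [0, 0, 0.1], "rot": [0, 0, 0], "claw": 0.25}
    - {"slide": [0, 0, 0.1], "rot": [0, 0, 0], "claw": 0.2}
    - {"slide": [0, 0, 0.1], "rot": [0, 0, 0], "claw": 0.1}
    - {"slide": [0, 0, 0.1], "rot": [0, 0, 0], "claw": 0}
    - {"slide": [0, 0, 0.1], "rot": [0, 0, 0], "claw": 0}
    - {"slide": [0, 0, 0.1], "rot": [0, 0, 0], "claw": 0}
    - {"slide": [0, 0, 0.1], "rot": [0, 0, 0], "claw": 0}
    - {"slide": [0, 0, 0.1], "rot": [0, 0, 0], "claw": 0}
  squeeze: 35

```text
clock: 5.2
tool_pos: [0.4964, -0.2893, 0.0516]
tcp_rot: [-180.0, -0.0, 111.1]
wrist_force: [-0.4, 0.2, -0.5]
grip_width: 0.0177
grip_force: 34.8
```

Call:
step_arm:
  plan:
    - {"slide": [0, 0, -2], "rot": [0, 0, 0], "claw": 0}
    - {"slide": [0, 0, -5], "rot": [0, 0, 0], "claw": 0}
    - {"slide": [0.5, 0.3, -8], "rot": [0, 0, 0], "claw": 0}
    - {"slide": [2, 1, -10], "rot": [0, 0, -2], "claw": 0}
    - {"slide": [4.5, 2.4, -10.8], "rot": [0, 0, -5], "claw": 0}
    - {"slide": [7.8, 4.1, -10.8], "rot": [0, 0, -8], "claw": 0}
    - {"slide": [11.3, 6, -10.8], "rot": [0, 0, -12], "claw": 0}
    - {"slide": [14.8, 7.8, -10.8], "rot": [0, 0, -16], "claw": 0}
    - {"slide": [18.3, 9.7, -10.8], "rot": [0, 0, -20], "claw": 0}
    - {"slide": [21.8, 11.5, -10.8], "rot": [0, 0, -24], "claw": 0}

```text
clock: 6.2
tool_pos: [0.525, -0.0425, 0.1593]
tcp_rot: [-180.0, -0.0, 135.3]
wrist_force: [0.2, -0.0, -2.2]
grip_width: 0.0176
grip_force: 34.8
```

Call:
step_arm:
  plan:
    - {"slide": [2.2, 2.8, 0], "rot": [0, 0, -2], "claw": 0}
    - {"slide": [4.2, 5.3, 0], "rot": [0, 0, -4], "claw": 0}
    - {"slide": [5.9, 7.5, 0], "rot": [0, 0, -6.4], "claw": 0}
    - {"slide": [7, 8.9, 0], "rot": [0, 0, -6.4], "claw": 0}
    - {"slide": [7.5, 9.5, 0], "rot": [0, 0, -6.4], "claw": 0}
    - {"slide": [7.5, 9.5, 0], "rot": [0, 0, -6.4], "claw": 0}
    - {"slide": [7.5, 9.5, 0], "rot": [0, 0, -6.4], "claw": 0}
    - {"slide": [7.5, 9.5, 0], "rot": [0, 0, -6.4], "claw": 0}
    - {"slide": [7.5, 9.5, 0], "rot": [0, 0, -6.4], "claw": 0}
    - {"slide": [7.5, 9.5, 0], "rot": [0, 0, -6.4], "claw": 0}

```text
clock: 7.2
tool_pos: [0.5391, 0.0749, 0.1597]
tcp_rot: [-180.0, 0.0, 141.5]
wrist_force: [0.1, 0.1, -2.6]
grip_width: 0.018
grip_force: 34.8
```

```bash
python3 - <<'E'
from h import *
for i in range(2):
  a=camera("scene");s=env.state();print(s["tool_pos"],s["tcp_rot"],s["wrist_force"],s["joint_pos"][6])
b=camera("top");w=camera("wrist");cv2.imwrite("pics/s3.png",a);cv2.imwrite("pics/t3.png",b);cv2.imwrite("pics/w3.png",w)
f=lambda i,c:cv2.resize(np.uint8(255*(i[c[1]:c[1]+75,c[0]:c[0]+100]/255)**.6),(400,300),interpolation=cv2.INTER_CUBIC)
cv2.imwrite("pics/c3.png",np.vstack([np.hstack([f(a,(235,120)),f(b,(150,190))]),np.hstack([f(w,(205,130)),cv2.resize(w,(400,300))])]))
E
```

```text
[0.53912632 0.0751226  0.15970316] [-1.79991088e+02  7.32105973e-03  1.41494301e+02] [ 0.6911858  -0.26356813 -2.04855183] 48.196276809092204
[0.53910377 0.07530592 0.15966929] [-1.79992061e+02  2.74448095e-03  1.41512662e+02] [ 0.25369037 -0.10991533 -2.75810441] 48.19623576812956
```

View pics/c3.png

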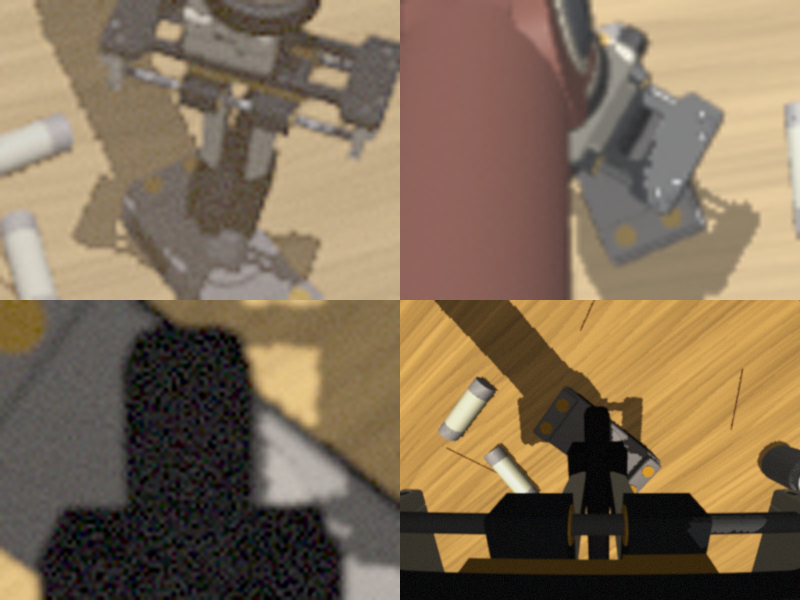

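The scene and wrist crops show the handle held upright over the holder. The bar's far end is at wrist pixel (251,136), and its sides are parallel to the tool axis.

```bash
python3 - <<'E'
from h import *
s=env.state();T=s["tool_pos"];y=np.radians(s["tcp_rot"][2]);xt=np.array([np.cos(y),np.sin(y)]);yt=np.array([np.sin(y),-np.cos(y)])
w=cv2.imread("pics/w3.png");g=cv2.GaussianBlur(w[...,2],(3,3),0).astype(int)
print(g[128:146,251].tolist());print(g[170,225:290].tolist());print(g[160,228:275].tolist());print(g[172:190,242].tolist(),g[172:190,220].tolist(),g[172:190,285].tolist())
for p in([251,135.5],[251,136.5],[251,137.5]):
  for h in(.018,-.012):
    X=onz("wrist",[p],T[2]+h)[0][:2]-T[:2];print(p,h,X@xt,X@yt)
for p in([220,182],[285,182],):
  for h in(-.012,-.052): X=onz("wrist",[p],T[2]+h)[0][:2]-T[:2];print("hub",p,h,X@xt,X@yt)
E
```

```text
[88, 89, 89, 87, 82, 79, 75, 61, 39, 18, 9, 7, 5, 5, 7, 8, 7, 5]
[49, 48, 47, 47, 46, 46, 47, 48, 48, 44, 35, 21, 10, 6, 6, 6, 8, 9, 8, 7, 8, 8, 9, 7, 6, 8, 10, 10, 10, 11, 11, 9, 8, 9, 9, 8, 6, 6, 6, 6, 5, 7, 13, 25, 42, 63, 93, 126, 148, 156, 153, 147, 140, 137, 140, 144, 144, 143, 137, 127, 114, 97, 77, 58, 44]
[47, 48, 48, 48, 49, 49, 44, 34, 20, 8, 4, 4, 5, 7, 8, 8, 9, 10, 10, 10, 10, 9, 10, 10, 9, 7, 8, 11, 10, 9, 10, 8, 6, 8, 9, 7, 7, 9, 10, 15, 30, 55, 83, 105, 111, 103, 87]
[10, 10, 8, 7, 9, 10, 8, 6, 7, 7, 6, 8, 8, 8, 6, 7, 10, 8] [46, 47, 48, 47, 46, 45, 45, 46, 44, 39, 30, 21, 15, 13, 10, 7, 7, 7] [139, 142, 143, 143, 141, 135, 118, 91, 63, 41, 27, 20, 17, 16, 14, 12, 9, 5]
[251, 135.5] 0.018 0.06540260894565234 -0.0010467994034083453
[251, 135.5] -0.012 0.06336748455853362 -0.001289622354555038
[251, 136.5] 0.018 0.06489461385725369 -0.0010473461847144438
[251, 136.5] -0.012 0.0627502727584904 -0.0012902866914391397
[251, 137.5] 0.018 0.06438567554973129 -0.0010478950445170505
[251, 137.5] -0.012 0.06213191495135685 -0.0012909535536874094
hub [220, 182] -0.012 0.03335213934077961 -0.021692297803918827
hub [220, 182] -0.052 0.023556949446425602 -0.02682978072724836
hub [285, 182] -0.012 0.03339676337895531 0.021010515919315985
hub [285, 182] -0.052 0.02361210188713559 0.02594815014376846
```

Call:
step_arm:
  plan:
    - {"slide": [0, 0.1, 0.8], "rot": [0, 0, 0], "claw": 0}
    - {"slide": [0, 0.1, 1.8], "rot": [0, 0, 0], "claw": 0}
    - {"slide": [0, 0.1, 2.6], "rot": [0, 0, 0], "claw": 0}
    - {"slide": [0, 0.1, 3.1], "rot": [0, 0, 0], "claw": 0}
    - {"slide": [0, 0.1, 3.3], "rot": [0, 0, 0], "claw": 0}
    - {"slide": [0, 0.1, 3.4], "rot": [0, 0, 0], "claw": 0}
    - {"slide": [0, 0.1, 3.5], "rot": [0, 0, 0], "claw": 0}
    - {"slide": [0, 0.1, 3.6], "rot": [0, 0, 0], "claw": 0}
    - {"slide": [0, 0.1, 3.7], "rot": [0, 0, 0], "claw": 0}
    - {"slide": [0, 0.1, 3.7], "rot": [0, 0, 0], "claw": 0}

```text
clock: 8.4
tool_pos: [0.5402, 0.0765, 0.1239]
tcp_rot: [179.9, 0.1, 141.5]
wrist_force: [-1.4, -0.5, 4.6]
grip_width: 0.0179
grip_force: 34.8
```

Call:
step_arm:
  plan:
    - {"slide": [0, 0, 0.05], "rot": [0, 0, 0], "claw": 0}
    - {"slide": [0, 0, 0.1], "rot": [0, 0, 0], "claw": 0}
    - {"slide": [0, 0, 0.15], "rot": [0, 0, 0], "claw": 0}
    - {"slide": [0, 0, 0.2], "rot": [0, 0, 0], "claw": 0}
    - {"slide": [0, 0, 0.2], "rot": [0, 0, 0], "claw": 0}
    - {"slide": [0, 0, 0.2], "rot": [0, 0, 0], "claw": 0}
    - {"slide": [0, 0, 0.2], "rot": [0, 0, 0], "claw": 0}
    - {"slide": [0, 0, 0.2], "rot": [0, 0, 0], "claw": 0}
    - {"slide": [0, 0, 0.2], "rot": [0, 0, 0], "claw": 0}
    - {"slide": [0, 0, 0.2], "rot": [0, 0, 0], "claw": 0}

```text
clock: 9.4
tool_pos: [0.5395, 0.0766, 0.1206]
tcp_rot: [-180.0, -0.0, 141.6]
wrist_force: [-1.1, -0.0, -3.0]
grip_width: 0.0181
grip_force: 34.8
```

```bash
python3 -c "
from h import *
s=env.state();print(s['tool_pos'],s['tcp_rot'],s['wrist_force'],s['ft_torque'])"
```

```text
[0.53953441 0.07657826 0.12056563] [-1.79979900e+02 -2.08592903e-02  1.41562997e+02] [-1.12312391e+00 -1.58517424e-03 -3.04948190e+00] [ 0.11986108  0.20165679 -0.03023761]
```

Call:
step_arm:
  plan:
    - {"slide": [0, 0, 0.2], "rot": [0, 0, 0], "claw": 0}
    - {"slide": [0, 0, 0.45], "rot": [0, 0, 0], "claw": 0}
    - {"slide": [0, 0, 0.7], "rot": [0, 0, 0], "claw": 0}
    - {"slide": [0, 0, 0.95], "rot": [0, 0, 0], "claw": 0}
    - {"slide": [0, 0, 1.2], "rot": [0, 0, 0], "claw": 0}
    - {"slide": [0, 0, 1.45], "rot": [0, 0, 0], "claw": 0}
    - {"slide": [0, 0, 1.7], "rot": [0, 0, 0], "claw": 0}
    - {"slide": [0, 0, 1.9], "rot": [0, 0, 0], "claw": 0}
    - {"slide": [0, 0, 2.1], "rot": [0, 0, 0], "claw": 0}
    - {"slide": [0, 0, 2.1], "rot": [0, 0, 0], "claw": 0}

```text
clock: 10.4
tool_pos: [0.5395, 0.0766, 0.0993]
tcp_rot: [-180.0, -0.0, 141.6]
wrist_force: [-1.2, -0.3, -3.4]
grip_width: 0.0179
grip_force: 34.8
```

Call:
step_arm:
  plan:
    - {"slide": [0, 0, 0.05], "rot": [0, 0, 0], "claw": 0}
    - {"slide": [0, 0, 0.1], "rot": [0, 0, 0], "claw": 0}
    - {"slide": [0, 0, 0.15], "rot": [0, 0, 0], "claw": 0}
    - {"slide": [0, 0, 0.2], "rot": [0, 0, 0], "claw": 0}
    - {"slide": [0, 0, 0.25], "rot": [0, 0, 0], "claw": 0}
    - {"slide": [0, 0, 0.3], "rot": [0, 0, 0], "claw": 0}
    - {"slide": [0, 0, 0.35], "rot": [0, 0, 0], "claw": 0}
    - {"slide": [0, 0, 0.35], "rot": [0, 0, 0], "claw": 0}
    - {"slide": [0, 0, 0.35], "rot": [0, 0, 0], "claw": 0}
    - {"slide": [0, 0, 0.35], "rot": [0, 0, 0], "claw": 0}

```text
clock: 11.4
tool_pos: [0.5396, 0.0767, 0.0965]
tcp_rot: [180.0, -0.0, 141.6]
wrist_force: [-3.8, 2.6, 2.7]
grip_width: 0.0176
grip_force: 34.8
```

Call:
step_arm:
  plan:
    - {"slide": [0, 0, 0.05], "rot": [0, 0, 0], "claw": 0}
    - {"slide": [0, 0, 0.1], "rot": [0, 0, 0], "claw": 0}
    - {"slide": [0, 0, 0.15], "rot": [0, 0, 0], "claw": 0}
    - {"slide": [0, 0, 0.15], "rot": [0, 0, 0], "claw": 0}
    - {"slide": [0, 0, 0.15], "rot": [0, 0, 0], "claw": 0}
    - {"slide": [0, 0, 0.15], "rot": [0, 0, 0], "claw": 0}
    - {"slide": [0, 0, 0.15], "rot": [0, 0, 0], "claw": 0}
    - {"slide": [0, 0, 0.15], "rot": [0, 0, 0], "claw": 0}
    - {"slide": [0, 0, 0.15], "rot": [0, 0, 0], "claw": 0}
    - {"slide": [0, 0, 0.15], "rot": [0, 0, 0], "claw": 0}

```text
clock: 12.4
tool_pos: [0.5396, 0.0766, 0.0964]
tcp_rot: [180.0, -0.0, 141.6]
wrist_force: [-7.1, 0.6, 13.9]
grip_width: 0.0178
grip_force: 34.8
```

Call:
step_arm:
  plan:
    - {"slide": [0, 0, -0.1], "rot": [0, 0, 0], "claw": 0}
    - {"slide": [0, 0, -0.1], "rot": [0, 0, -2], "claw": 0}
    - {"slide": [0, 0, -0.1], "rot": [0, 0, -5], "claw": 0}
    - {"slide": [0, 0, -0.1], "rot": [0, 0, -8], "claw": 0}
    - {"slide": [0, 0, -0.1], "rot": [0, 0, -11], "claw": 0}
    - {"slide": [0, 0, -0.1], "rot": [0, 0, -14], "claw": 0}
    - {"slide": [0, 0, -0.1], "rot": [0, 0, -18], "claw": 0}
    - {"slide": [0, 0, -0.1], "rot": [0, 0, -22], "claw": 0}
    - {"slide": [0, 0, -0.1], "rot": [0, 0, -26], "claw": 0}
    - {"slide": [0, 0, -0.1], "rot": [0, 0, -28], "claw": 0}
  squeeze: 45

```text
clock: 13.4
tool_pos: [0.5394, 0.0772, 0.0965]
tcp_rot: [179.9, -0.0, 169.6]
wrist_force: [-5.2, 1.2, 9.3]
grip_width: 0.0176
grip_force: 44.9
```

```bash
python3 -c "
from h import *
s=env.state();print(s['tool_pos'],s['tcp_rot'],s['wrist_force'],s['ft_torque'],s['joint_pos'])"
```

```text
[0.53936937 0.07722618 0.09646938] [ 1.79927467e+02 -4.15820766e-02  1.69618503e+02] [-5.18184363  1.19286941  9.25426021] [ 0.56755233  1.2512002  -0.25755669] [-10.70320967  35.49767092   0.46562948 107.31284289  -0.58367213
  37.20506377  69.7593162 ]
```

Call:
step_arm:
  plan:
    - {"slide": [0, 0, 0], "rot": [0, 0, -4], "claw": 0}
    - {"slide": [0, 0, 0], "rot": [0, 0, -8], "claw": 0}
    - {"slide": [0, 0, 0], "rot": [0, 0, -12], "claw": 0}
    - {"slide": [0, 0, 0], "rot": [0, 0, -16], "claw": 0}
    - {"slide": [0, 0, 0], "rot": [0, 0, -20], "claw": 0}
    - {"slide": [0, 0, 0], "rot": [0, 0, -23], "claw": 0}
    - {"slide": [0, 0, 0], "rot": [0, 0, -25], "claw": 0}
    - {"slide": [0, 0, 0], "rot": [0, 0, -26.5], "claw": 0}
    - {"slide": [0, 0, 0], "rot": [0, 0, -27.5], "claw": 0}
    - {"slide": [0, 0, 0], "rot": [0, 0, -27.5], "claw": 0}

```text
clock: 14.4
tool_pos: [0.5388, 0.0765, 0.0964]
tcp_rot: [180.0, -0.1, -163.0]
wrist_force: [-5.4, 0.9, 10.0]
grip_width: 0.0175
grip_force: 44.8
```

```bash
python3 -c "
from h import *
s=env.state();print(s['tool_pos'],s['tcp_rot'],s['wrist_force'],s['ft_torque'],s['joint_pos'][6])
w=camera('wrist');cv2.imwrite('pics/w4.png',w)
cv2.imwrite('pics/w4v.png',cv2.resize(np.uint8(255*(w/255)**.5),(800,600)))"
```

```text
[0.53884453 0.07654484 0.09643836] [ 1.79956163e+02 -8.46736216e-02 -1.63008073e+02] [-5.38780237  0.87340896  9.98761673] [ 0.38506456  1.46729922 -0.16343997] 89.86925124094019
```

View pics/w4v.png

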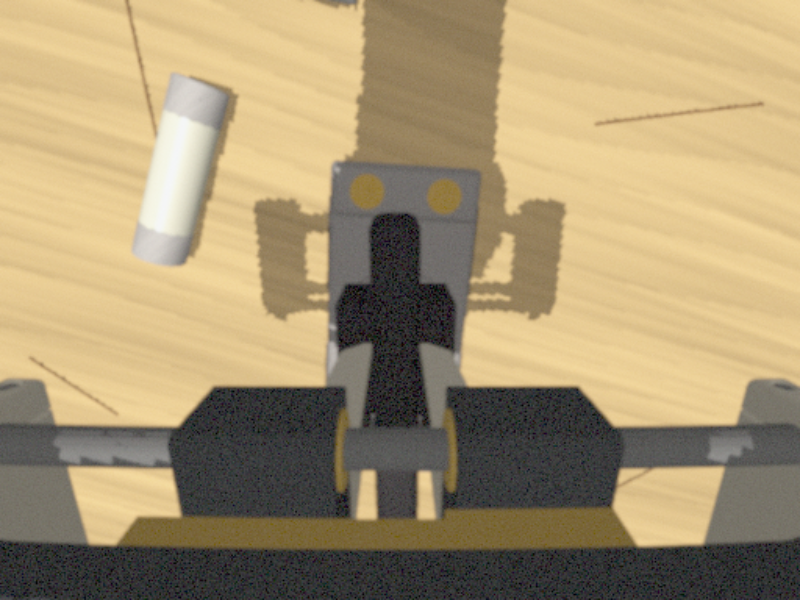

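The wrist view shows the bar about 3.5° past the body axis, as intended to take up the bore's play. I bring it back in line and ease off the push.

Call:
step_arm:
  plan:
    - {"slide": [0, 0, -0.05], "rot": [0, 0, 1], "claw": 0}
    - {"slide": [0, 0, -0.1], "rot": [0, 0, 2], "claw": 0}
    - {"slide": [0, 0, -0.1], "rot": [0, 0, 3], "claw": 0}
    - {"slide": [0, 0, -0.1], "rot": [0, 0, 3.5], "claw": 0}
    - {"slide": [0, 0, -0.1], "rot": [0, 0, 3.5], "claw": 0}
    - {"slide": [0, 0, -0.1], "rot": [0, 0, 3.5], "claw": 0}
    - {"slide": [0, 0, -0.1], "rot": [0, 0, 3.5], "claw": 0}
    - {"slide": [0, 0, -0.1], "rot": [0, 0, 3.5], "claw": 0}
    - {"slide": [0, 0, -0.1], "rot": [0, 0, 3.5], "claw": 0}
    - {"slide": [0, 0, -0.1], "rot": [0, 0, 3.5], "claw": 0}

```text
clock: 15.45
tool_pos: [0.5394, 0.0764, 0.0965]
tcp_rot: [-180.0, -0.1, -166.4]
wrist_force: [-5.6, 0.7, 3.7]
grip_width: 0.0177
grip_force: 44.8
```

Call:
step_arm:
  plan:
    - {"slide": [0, 0, 0], "rot": [0, 0, 0], "claw": 0.15}
    - {"slide": [0, 0, 0], "rot": [0, 0, 0], "claw": 0.25}
    - {"slide": [0, 0, 0], "rot": [0, 0, 0], "claw": 0.35}
    - {"slide": [0, 0, 0], "rot": [0, 0, 0], "claw": 0.45}
    - {"slide": [0, 0, 0], "rot": [0, 0, 0], "claw": 0.5}
    - {"slide": [0, 0, 0], "rot": [0, 0, 0], "claw": 0.5}
    - {"slide": [0, 0, 0], "rot": [0, 0, 0], "claw": 0.5}
    - {"slide": [0, 0, -1], "rot": [0, 0, 0], "claw": 0.5}
    - {"slide": [0, 0, -3], "rot": [0, 0, 0], "claw": 0.5}
    - {"slide": [0, 0, -5], "rot": [0, 0, 0], "claw": 0.5}

```text
clock: 16.45
tool_pos: [0.5396, 0.0766, 0.1476]
tcp_rot: [180.0, -0.0, -166.4]
wrist_force: [0.3, 0.4, -0.6]
grip_width: 0.0463
grip_force: 0.0
```

Call:
step_arm:
  plan:
    - {"slide": [0, 0, -3], "rot": [0, 0, 0], "claw": 0.5}
    - {"slide": [0, 0, -6], "rot": [0, 0, 0], "claw": 0.5}
    - {"slide": [0, 0, -7], "rot": [0, 0, 0], "claw": 0.5}
    - {"slide": [0, 0, -8], "rot": [0, 0, 0], "claw": 0.5}
    - {"slide": [0, 0, -8], "rot": [0, 0, 0], "claw": 0.5}
    - {"slide": [0, 0, -8], "rot": [0, 0, 0], "claw": 0.5}
    - {"slide": [0, 0, -8], "rot": [0, 0, 0], "claw": 0.5}
    - {"slide": [0, 0, -8], "rot": [0, 0, 0], "claw": 0.5}
    - {"slide": [0, 0, -8], "rot": [0, 0, 0], "claw": 0.5}
    - {"slide": [0, 0, -8], "rot": [0, 0, 0], "claw": 0.5}

```text
clock: 17.45
tool_pos: [0.5396, 0.0766, 0.2263]
tcp_rot: [180.0, -0.0, -166.4]
wrist_force: [-1.2, 0.8, 0.2]
grip_width: 0.0464
grip_force: 0.0
```

```bash
python3 -c "
from h import *
s=env.state();print(s['tool_pos'],s['tcp_rot'],s['wrist_force'],s['grip_width'])
w=camera('wrist');a=camera('scene')
g=lambda i:np.uint8(255*(i/255)**.5)
cv2.imwrite('pics/w5.png',w)
cv2.imwrite('pics/c5.png',np.hstack([cv2.resize(g(w)[100:300,160:360],(400,400)),cv2.resize(g(a)[110:230,210:330],(400,400))]))"
```

```text
[0.53959654 0.07655854 0.22626322] [ 1.79997286e+02 -4.55023740e-02 -1.66438364e+02] [-1.16432058  0.76606244  0.17690572] 0.046421580397658965
```

View pics/c5.png

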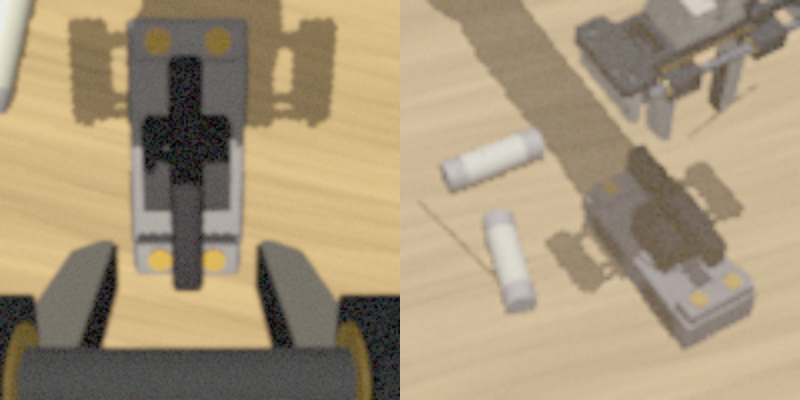

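The wrist view shows the bar running from (185,58) to (188,288), midway between the screw pairs, so it lies along the body within about 1°. The scene view shows the handle seated, the gripper clear of it and both fuses where they were. I hand the job in.

```bash
python3 -c "
from bench import env
print(env.finish_job())"
```

```text
the job is handed in; nothing more can be done
None
```

The handle is fully home on the shaft and turned so its bar lies along the body to within about 1°; the gripper let go and drew clear, and I handed the job in at about 17.5 s (no verdict was returned).

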